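# Dock the backup disk cartridge behind its drop catch

### The job

Pick up the black disk cartridge by its pull tab and slide it nose first along the docking bay's floor, so that its own front edge lifts the hinged catch and the cartridge goes in far enough, against the spring, for the catch to drop behind its rear end; then let go and leave it locked in the bay. Push by feel and gently, never ramming it against the end of the bay, keep the robot itself off the bay and its catch, and leave the other things on the desk alone.

Things in the scene. Friction and masses are not known exactly. Their poses are not given: they have to be found in the camera images.
- cartridge: Loose black disk cartridge, 115 mm long (x), 90 wide (y), 26 high, 0.3 to 0.5 kg. Upright pull tab on the middle of its top: 12 mm thick along x, 30 wide along y, its top 66 mm above the underside. Origin: centre of underside. x points to the nose (goes in first; its top 8 mm is cut back 8 mm), z up. Starts flat on the desk, nose roughly away from the robot.
- dock: Docking bay: grey steel channel 263 x 122 mm, fixed to the desk. Origin on the desk, x = the way in, mouth at the -x end, z up. Floor 6 mm above the desk, x -130 to +133 mm; side walls 94 mm apart, 28 mm high, flared outward from x -100 to -128. It carries an inner frame: catch, hood, sprung contact block and end stop. Pressing the cartridge on it with over 30 N is ramming.
- dock_home (a point): Point on the channel floor (dock x 0, y 0, 6 mm above the desk): where a docked cartridge's origin rests, held by the spring back against the catch, if the inner frame is set at s = 0. The inner frame is clamped at a setting s of 0 to 30 mm farther in (+x), different each time and NOT reported: the depth must be felt. Everything on it (catch, hood, block, stop) shifts by s.
- dock_block (a point): Dock x 45.5, y 0, 17 mm above the desk: face of the sprung block for s = 0. Cartridge origin at dock x -12+s mm: nose meets the block, 2 N, rising 0.3 N per mm; at +5+s (7 N) the catch can drop; at +9+s (8 N) the nose meets a rigid stop. Sliding friction (slick floor) adds 1 to 4 N. A hood (x 40+s to 98+s, 36 to 40 mm above the desk) covers the nose: only sliding in is possible.
- catch (a joint): Gravity catch: steel arm 14 mm wide above the channel at dock y +34 mm, on a crosswise pin at x -98+s, 46 mm above the desk, sloping down to a tooth at x -58+s, lower edge 22 mm above the desk. Post at y 57 to 61, 53 mm high. 0 rad = hanging; about 0.28 riding on the cartridge's top. Falls by its weight, under 1 N to lift. Its slope meets the nose at cartridge origin x about -130+s.
- stapler: Bystander, leave alone: desk stapler, 135 x 36 x 55 mm. Origin: centre of the underside.
- notes: Bystander, leave alone: square block of loose note paper, 74 x 74 x 36 mm. Origin: centre of the underside.
- tape: Bystander, leave alone: desk tape dispenser, 140 x 55 x 78 mm. Origin: centre of the underside.
- punch: Bystander, leave alone: two-hole paper punch, about 130 x 110 x 68 mm. Origin: centre of the underside.
- clipbox: Bystander, leave alone: small open box of paper clips, 80 x 60 x 35 mm. Origin: centre of the underside.
Things that resemble listed ones, but are neither listed nor needed, are in the scene too. Leave any green, orange or yellow look-alike of the cartridge alone.

How it is judged:
On the way:
1. the cartridge, in the channel, has lifted the catch and carries it on its top (value of joint catch above 0.1 rad and x of cartridge in the frame of dock between -0.145 and -0.01 m and y of cartridge in the frame of dock between -0.008 and 0.008 m and z of cartridge in the frame of dock below 0.016 m), for 0.2 s.
At the end, for the whole second after the job is handed in: The catch hangs down again (under 0.06 rad) with the cartridge in the bay beyond it: origin at x = -10 to +45 mm in the dock frame, within 6 mm sideways, on the channel floor within 4 mm, in line and level within 0.06 rad, at rest (value of joint catch below 0.06 rad and x of cartridge in the frame of dock between -0.01 and 0.045 m and y of cartridge in the frame of dock between -0.006 and 0.006 m and z of cartridge in the frame of dock between 0.002 and 0.01 m and angle between the x axis of cartridge and the x axis of dock, either way round below 0.06 rad and angle between cartridge's own z axis and vertical below 0.06 rad and linear speed of cartridge below 0.01 m/s); the robot touches nothing.
It fails at once if the cartridge rammed into the end of the bay: pressed against it with more than 30 N once past the catch's slope (x of cartridge in the frame of dock above -0.02 m and contact force between cartridge and dock above 30 N).
It fails at once if the cartridge pressed against the bay with more than 40 N (contact force between cartridge and dock above 40 N).
It fails at once if the robot touches the bay or its catch with more than 1 N (contact force between any of the fingers, the arm and dock above 1 N).
It fails at once if another thing on the desk moved more than 15 mm (distance of any of stapler, notes, tape, punch, clipbox from where it was at the start of the episode above 0.015 m).
It also fails if it takes over 67 s, if anything falls off the work surface, if the arm or the gripper's body presses on something with over 40 N, if the wrist force passes 120 N, or if a joint passes its speed limit or range.

### The arm

A 7-joint arm with a two-finger parallel gripper is mounted at the origin on the work surface. World frame = base frame: x ahead of the robot, y to its left, z up, the work surface at z = 0. Lengths are in m, angles in rad, forces in N, time in s.
With the tool pointing down it reaches from about 0.425 to 0.925 m from the base axis. Payload 6.8 kg.
Tool frame: the origin (TCP) lies midway between the tips of the shut fingers; the grasp point (between the pads) lies 19 mm behind it (grip_point_offset is the z of the grasp point in the tool frame, in m); z points along the fingers, y is the line along which they close (so a half turn about z gives the same grasp; the last joint's range is limited). The gripper opens to 85 mm and grips with 20 to 120 N. Pads are 22 mm wide; open, the fingers measure 114 mm over their backs; the gripper's body (76 mm by 85 mm) begins 54 mm behind the grasp point. The pads swing forward as they close: fully open they stand 13 mm farther back than shut.
Start: joints at [-1.41, 0.477, 0.022, 1.555, -0.011, 1.109, -0.083], TCP at [0.179, 0.651, 0.231] pointing down, gripper open.
Joint ranges: [-2.96, 2.96], [-0.34, 2.1], [-1.41, 1.46], [0.24, 2.44], [-1.37, 4.51], [0.17, 1.92], [-2.96, 2.96]. Speed limits (rad/s): [2.39, 2.39, 3.14, 3.14, 3.14, 3.14, 3.14].

### API

Orientations are given as a rotation vector (axis times angle).
In Python, from bench import get_obs, grab_frame, calibration, hand_in, grip_point_offset gives the robot as it stands.
- The arm moves only by the shell command python3 -m pendant 'ROWS' [OPENING] [FORCE]. ROWS is a JSON object of lists of equal length, an entry for each row: "translation": the shift along the world's x, y, z in units of 25 mm (1.0 is 25 mm), a list of three; "delta_rot": the turn, a rotation vector about the world's x, y, z in units of 5 degrees (1.0 is 5 degrees), a list of three. In form: {"translation": [[dx, dy, dz], ...], "delta_rot": [[rx, ry, rz], ...]}. A call has 1 to 12 rows; each row is the pose to reach, as a shift and turn from the pose commanded when the call began; what a row does not reach only later rows make up. A row lasts 1/8 s, in which the tool goes at most 62.5 mm and 10.7 degrees, less where a joint would pass 70% of its speed; a pose out of reach is approached as far as the arm can. A call with a gripper value outside its range is refused whole. OPENING is the opening, from 0 (shut) to 1 (fully open), set as the call begins (- or left out, the last holds). The fingers move at their own pace and stop on an object; FORCE is the grip in N (left out, the last holds). Time passes only in rows, so rows that repeat a pose let the fingers close. It gives the time, the measured TCP pose, the force, the opening and the grip force at its end, in the units of the state.
- get_obs(): the state, without advancing time (a new reading comes with each control period).
- grab_frame(name): name is "scene" or "top" or "wrist"; returns (picture, depth): 420x560x3 uint8, red, green, blue; 420x560 float32, m along the optical axis (not along the pixel's ray), 0 where there is no reading.
- calibration(name): a dict with "K" (3x3 intrinsics, pixels), "rvec" (rotation vector, rad) and "tvec" (3), from world to camera coordinates, as OpenCV has them. Camera axes: x right, y down, z forward; pixel columns grow to the right and rows downward; lengths in m; the calibration is good to about 2 mm. A picture is of the moment at which its call begins: read the wrist's pose just before it. calibration takes no time and is no camera call; for the wrist camera it gives the pose at the moment of the call.
- hand_in(): hands the job in; it is judged then, once.
The state is a dict: "clock": time; "joints": joint angles; "qvel": joint speeds; "tau": joint torques, N m; "tcp_pos": TCP position; "orientation": TCP orientation; "contact_force": force on the tool from outside, world axes, zero at the start; "moment": the same for the moment, N m; "grip_width": finger opening in m; "gripper_force": force on a finger pad.
Only numpy, scipy, OpenCV 4.12 (cv2) and the standard library are available. Lean on these libraries where they do the work, as an engineer would, in place of code of your own. Each camera call takes 0.05 s, during which the arm holds its last target. There are 200 camera calls.

## Working session

There is one attempt and no reset: what is moved stays moved. The work goes in short steps, Python scripts to look and compute and a shell command to move; the robot and the scene stay as the last step left them, time stands still between calls to the robot, and variables do not carry over. Pictures are saved under pics/ and viewed, at most 10 in all, crops included, and the job is handed in when it is done.

```bash
mkdir -p pics; cat > h.py <<'E'
import numpy as np, cv2
from bench import *
def snap(name,fn):
    c=calibration(name); im,d=grab_frame(name)
    cv2.imwrite('pics/'+fn+'.png',im[:,:,::-1]); np.savez('pics/'+fn+'.npz',im=im,d=d,K=c['K'],r=c['rvec'],t=c['tvec'])
    return im,d,c
def load(fn):
    z=np.load('pics/'+fn+'.npz'); return z['im'],z['d'],dict(K=z['K'],rvec=z['r'],tvec=z['t'])
def pts(d,c):
    K=np.array(c['K']);R=cv2.Rodrigues(np.array(c['rvec'],float))[0];t=np.array(c['tvec']).ravel()
    v,u=np.mgrid[:d.shape[0],:d.shape[1]]
    p=np.stack([(u-K[0,2])/K[0,0]*d,(v-K[1,2])/K[1,1]*d,d],-1)
    return (p-t)@R
def ray(u,v,z,c):
    K=np.array(c['K']);R=cv2.Rodrigues(np.array(c['rvec'],float))[0];t=np.array(c['tvec']).ravel()
    o=-R.T@t; r=R.T@np.linalg.inv(K)@[u,v,1]; return o+r*(z-o[2])/r[2]
E
python3 - <<'E'
from h import *
print(get_obs(),grip_point_offset)
for n in('scene','top'): snap(n,n+'0')
a=cv2.imread('pics/top0.png');print(calibration('top'))
E
```

```text
{'clock': 0.0, 'joints': array([-1.41007843,  0.47779842,  0.02234321,  1.55646641, -0.01154166,
        1.10926716, -0.08306685]), 'qvel': array([ 8.33607878e-04,  9.03135112e-04, -7.83352950e-05,  1.22543568e-03,
        1.06529584e-03, -1.88855178e-04,  1.14251886e-03]), 'tau': array([ 5.81496170e-04, -5.96448255e+01,  1.60839424e+00, -2.81202257e+01,
        1.25180781e-02,  9.41197271e-03,  8.80844368e-06]), 'tcp_pos': array([0.17912232, 0.65018658, 0.23032057]), 'orientation': array([-4.20917170e-01, -3.11312041e+00,  2.83677057e-03]), 'contact_force': array([ 0.44027173, -0.1081706 ,  0.08733572]), 'moment': array([ 0.01801998, -0.01311083, -0.02900292]), 'gripper_force': 0.0, 'grip_width': 0.08516881911714907} -0.0187
{'K': array([[419.21003455,   0.        , 276.747409  ],
       [  0.        , 419.21003455, 211.83394444],
       [  0.        ,   0.        ,   1.        ]]), 'rvec': array([ 2.10961304, -2.15854181,  0.2183367 ]), 'tvec': array([0.00674822, 0.5369507 , 0.9185466 ])}
```

View pics/top0.png

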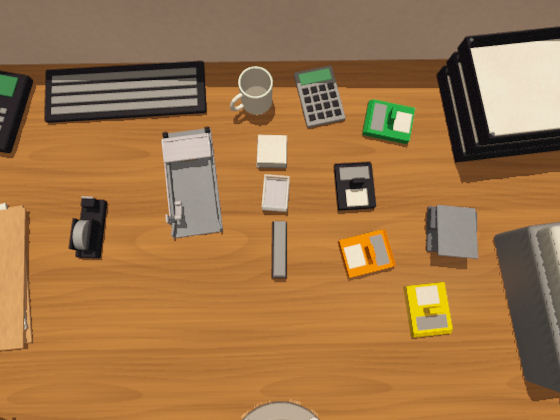

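View pics/scene0.png

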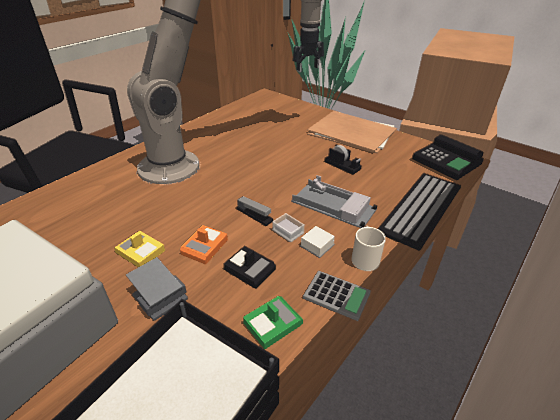

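The top view shows the cartridge at about (355,187), and the dock at (192,183) with its mouth toward the robot (row 235), hood at row 147 and catch at (176,215). The stapler, clip box and notes stand between them, at columns 257–290.

```bash
python3 - <<'E'
from h import *
im,d,c=load('top0'); P=pts(d,c)
hsv=cv2.cvtColor(im,cv2.COLOR_RGB2HSV)
def reg(u0,u1,v0,v1,z0,z1,name):
    m=np.zeros(d.shape,bool);m[v0:v1,u0:u1]=True
    m&=(P[...,2]>z0)&(P[...,2]<z1)&(d>0)
    q=P[m][:,:2].astype(np.float32)
    r=cv2.minAreaRect(q); print(name,len(q),'mean',q.mean(0).round(4),'rect',np.round(r[0],4),np.round(r[1],4),round(r[2],2),'zmed',np.median(P[m][:,2]).round(4))
    return q
reg(325,385,155,220,.018,.034,'cart top'); reg(325,385,155,220,.045,.075,'tab')
reg(155,230,125,245,.022,.06,'dock>22'); reg(155,230,125,245,.034,.046,'hood'); reg(155,230,125,245,.046,.06,'post/arm')
reg(155,230,125,245,.003,.012,'floor');reg(155,230,125,245,.022,.032,'walls')
reg(60,110,190,265,.02,.09,'tape');reg(265,292,215,285,.02,.07,'stapler');reg(420,485,195,265,.02,.09,'punch')
reg(255,295,170,215,.02,.05,'clip');reg(250,292,130,170,.02,.05,'notes');reg(230,280,60,118,.02,.2,'mug')
crop=im[120:250,150:390];cv2.imwrite('pics/crop.png',cv2.resize(crop,None,fx=3.3,fy=3.3,interpolation=cv2.INTER_CUBIC)[:,:,::-1])
E
```

```text
cart top 1590 mean [ 0.6028 -0.1945] rect [ 0.6058 -0.1953] [0.1151 0.0905] 1.93 zmed 0.0256
tab 97 mean [ 0.6045 -0.1943] rect [ 0.6064 -0.1949] [0.0131 0.0292] 3.52 zmed 0.0645
dock>22 1855 mean [0.6535 0.2104] rect [0.6139 0.2007] [0.2352 0.1204] 7.48 zmed 0.0384
hood 1256 mean [0.6873 0.2116] rect [0.6283 0.2017] [0.2068 0.1139] 5.7 zmed 0.0394
post/arm 75 mean [0.5328 0.2328] rect [0.6208 0.2345] [0.2008 0.0366] 1.23 zmed 0.0501
floor 3100 mean [0.5984 0.1922] rect [0.6211 0.1993] [0.1817 0.3013] 89.75 zmed 0.0055
walls 481 mean [0.5887 0.202 ] rect [0.6094 0.2001] [0.2262 0.1204] 7.48 zmed 0.0273
tape 1218 mean [0.5089 0.4295] rect [0.5154 0.4333] [0.0535 0.1358] 86.33 zmed 0.0541
stapler 701 mean [ 0.4524 -0.0087] rect [ 0.4531 -0.0088] [0.0276 0.1251] 88.65 zmed 0.0461
punch 2228 mean [ 0.4852 -0.4098] rect [ 0.4832 -0.4135] [0.1108 0.1197] 82.97 zmed 0.0601
clip 359 mean [ 0.5901 -0.002 ] rect [ 0.5903 -0.0029] [0.0598 0.0814] 84.0 zmed 0.032
notes 846 mean [0.6935 0.0033] rect [0.6957 0.0034] [0.0698 0.0707] 86.91 zmed 0.0352
mug 1138 mean [0.835  0.0442] rect [0.8272 0.044 ] [0.0799 0.1062] 65.57 zmed 0.0665
```

View pics/crop.png

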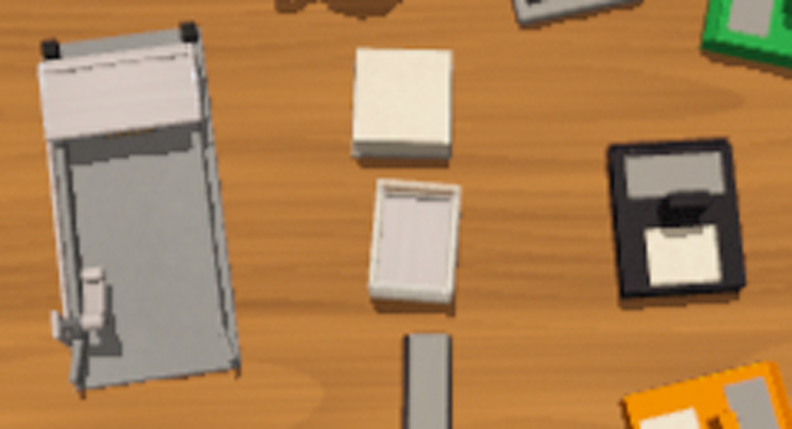

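The crop shows the dock mouth toward the robot at crop (155,380), the catch at (93,300) on its left side, and the hood at (120,90). The cartridge's nose (grey shutter) points away from the robot. I'm moving over the dock for a closer look.

```bash
python3 -m pendant '{"translation":[[1.4,-1.9,0.5],[2.8,-3.8,1],[4.2,-5.7,1.5],[5.6,-7.6,2],[7,-9.5,2.5],[8.4,-11.4,3],[9.8,-13.3,3.5],[11.2,-15.2,4],[12.6,-17.1,4],[14,-19,4],[14,-19,4],[14,-19,4]],"delta_rot":[[0,0,-1.4],[0,0,-2.8],[0,0,-4.2],[0,0,-5.6],[0,0,-7],[0,0,-8.4],[0,0,-9.8],[0,0,-11.2],[0,0,-12.6],[0,0,-13.4],[0,0,-13.4],[0,0,-13.4]]}'
python3 - <<'E'
from h import *
o=get_obs();print(o['tcp_pos'],o['orientation'],o['joints'].round(2))
im,d,c=snap('wrist','w0'); print(np.median(d[d>0]))
E
```

```text
clock: 1.6
tcp_pos: [0.5288, 0.1762, 0.3309]
orientation: [-2.068, -2.364, 0.001]
contact_force: [-0.2, 0.7, 0.2]
grip_width: 0.0857
gripper_force: 0.0
[0.52878472 0.17623614 0.33089025] [-2.06830243e+00 -2.36360829e+00  8.88180537e-04] [-0.85  0.21  0.49  1.74 -0.11  1.22 -0.19]
0.46055496
```

View pics/w0.png

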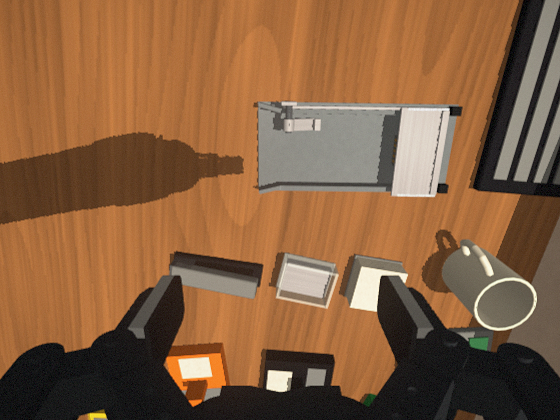

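The wrist view shows the whole dock, with its mouth at (258,147), catch tooth near (318,125), pin at (288,123) and hood from x=395 to 440.

```bash
python3 - <<'E'
from h import *
im,d,c=load('w0'); P=pts(d,c)
m=np.zeros(d.shape,bool);m[90:208,240:470]=True;m&=d>0
def rect(z0,z1,n,box=None):
    k=m&(P[...,2]>z0)&(P[...,2]<z1); q=P[k][:,:2].astype(np.float32)
    r=cv2.minAreaRect(q);print(n,len(q),np.round(r[0],4),np.round(r[1],4),round(r[2],2),np.median(P[k][:,2]).round(4));return q
rect(.02,.033,'walls');rect(.035,.045,'hood')
hsv=cv2.cvtColor(im,cv2.COLOR_RGB2HSV)
g=((hsv[...,1]<70)&(hsv[...,2]>50)&m).astype(np.uint8)
g=cv2.morphologyEx(g,cv2.MORPH_OPEN,np.ones((3,3)))
# transform into provisional dock frame
th=np.deg2rad(7.5); ax=np.array([np.cos(th),np.sin(th)]);ay=np.array([-ax[1],ax[0]])
o=np.array([.615,.2]); L=np.stack([(P[...,:2]-o)@ax,(P[...,:2]-o)@ay,P[...,2]],-1)
fl=m&(L[...,2]>.003)&(L[...,2]<.010)&(g>0)
# wall tops: per-x-bin, outer/inner y of points z>.022
for nm,s in(('left',1),('right',-1)):
    k=m&(L[...,2]>.0235)&(L[...,2]<.032)&(abs(L[...,1]-s*.05)<.012)&(L[...,0]>-.07)&(L[...,0]<.03)
    q=L[k]; f=np.polyfit(q[:,0],q[:,1],1); print(nm,len(q),f.round(4),'angle',np.rad2deg(f[0]).round(2),'z',np.median(q[:,2]).round(4),np.percentile(q[:,1],[5,95]).round(4))
k=fl&(abs(L[...,1])<.03); print('floor x pct',np.percentile(L[k][:,0],[0,.5,1,2]).round(4),np.median(L[k][:,2]).round(4))
for v in range(125,180,12):
    us=np.where(g[v,240:300])[0]
    if len(us): print(v,us[0]+240,L[v,us[0]+240].round(4),((ray(us[0]+240,v,.006,c)[:2]-o)@ax).round(4))
k=m&(L[...,2]>.036)&(L[...,2]<.044)&(abs(L[...,1])<.035)&(L[...,0]>.02); print('hood x',np.percentile(L[k][:,0],[1,2,50,98,99]).round(4),'y',)
k=m&(L[...,2]>.036)&(L[...,2]<.044)&(L[...,0]>.06);print('hood y',np.percentile(L[k][:,1],[1,50,99]).round(4))
k=m&(L[...,2]>.028)&(L[...,2]<.07)&(L[...,0]<0);q=L[k];print('catch x',np.percentile(q[:,0],[1,50,99]).round(4),'y',np.percentile(q[:,1],[1,50,99]).round(4))
k=m&(L[...,2]>.02)&(L[...,1]>.02)&(L[...,1]<.044)&(L[...,0]<.02);q=L[k];print('arm x',np.percentile(q[:,0],[1,50,99]).round(4),'y',np.percentile(q[:,1],[1,50,99]).round(4))
E
```

```text
walls 1549 [0.6141 0.1972] [0.23   0.1181] 6.01 0.0279
hood 4639 [0.6307 0.2024] [0.2058 0.1139] 5.1 0.0401
left 433 [-0.0012  0.0489] angle -0.07 z 0.0282 [0.0463 0.0524]
right 383 [-0.0144 -0.0509] angle -0.83 z 0.0278 [-0.0542 -0.0478]
floor x pct [-0.1177 -0.1169 -0.1159 -0.1142] 0.0061
125 258 [-0.1183  0.0304  0.0003] -0.1179
137 258 [-0.1186  0.0143 -0.0003] -0.1182
149 258 [-0.1189 -0.002   0.    ] -0.1185
161 259 [-0.1175 -0.0177  0.0056] -0.1175
173 259 [-0.1178 -0.0344  0.0065] -0.1178
hood x [0.0593 0.0597 0.0883 0.1161 0.1168] y
hood y [-0.0575  0.0017  0.053 ]
catch x [-0.1123 -0.0611 -0.0021] y [-0.0543  0.0395  0.0609]
arm x [-0.0836 -0.0624 -0.0385] y [0.0251 0.0339 0.0438]
```

```bash
python3 -m pendant '{"translation":[[0.5,-2,-1],[1,-4,-2],[1.5,-6,-3],[1.8,-8,-4],[2.2,-10,-5],[2.6,-12,-6],[2.9,-14,-7],[3.06,-14.83,-7.5],[3.06,-14.83,-8],[3.06,-14.83,-8],[3.06,-14.83,-8]],"delta_rot":[[0,0,-0.2],[0,0,-0.4],[0,0,-0.6],[0,0,-0.8],[0,0,-1],[0,0,-1],[0,0,-1],[0,0,-1],[0,0,-1],[0,0,-1],[0,0,-1]]}'
python3 - <<'E'
from h import *
snap('wrist','w1');snap('top','t1')
E
```

```text
clock: 3.02
tcp_pos: [0.6064, -0.1926, 0.1317]
orientation: [-2.167, -2.274, -0.002]
contact_force: [0.4, -0.4, 0.2]
grip_width: 0.0854
gripper_force: 0.0
```

View pics/w1.png

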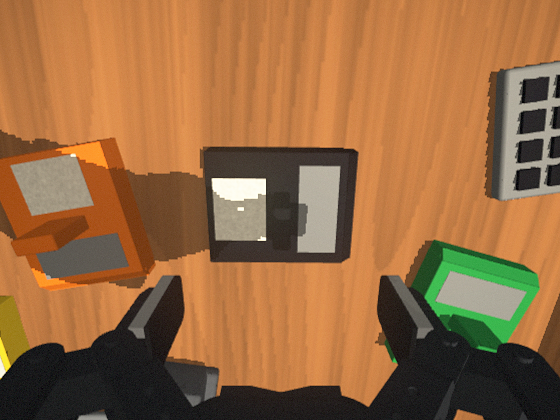

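The wrist view shows the cartridge at (282,205), aligned with the image axes and with its tab at (285,210). The open fingers are at columns 155 and 405, either side of the tab.

```bash
python3 - <<'E'
from h import *
im,d,c=load('w1'); P=pts(d,c)
m=np.zeros(d.shape,bool);m[140:275,195:370]=True;m&=d>0
for z0,z1 in((.02,.03),(.058,.075)):
    k=m&(P[...,2]>z0)&(P[...,2]<z1);r=cv2.minAreaRect(P[k][:,:2].astype(np.float32));print(k.sum(),np.round(r[0],4),np.round(r[1],4),r[2],np.median(P[k][:,2]))
E
```

```text
15052 [ 0.6073 -0.1949] [0.1134 0.0903] 2.333415985107422 0.026178812493772546
810 [ 0.6083 -0.1947] [0.0115 0.0302] 2.6641933917999268 0.06581069718955765
```

```bash
python3 -m pendant '{"translation":[[0.04,-0.08,-1],[0.04,-0.08,-2],[0.04,-0.08,-3],[0.04,-0.08,-3.6],[0.04,-0.08,-3.83],[0.04,-0.08,-3.83],[0.04,-0.08,-3.83]],"delta_rot":[[0,0,0],[0,0,0],[0,0,0],[0,0,0],[0,0,0],[0,0,0],[0,0,0]]}' 1
python3 -m pendant '{"translation":[[0,0,0],[0,0,0],[0,0,0],[0,0,0],[0,0,0],[0,0,0],[0,0,0],[0,0,0]],"delta_rot":[[0,0,0],[0,0,0],[0,0,0],[0,0,0],[0,0,0],[0,0,0],[0,0,0],[0,0,0]]}' 0 60
```

```text
clock: 4.0
tcp_pos: [0.6074, -0.1972, 0.0365]
orientation: [2.17, 2.27, 0.001]
contact_force: [-0.2, -0.6, 0.7]
grip_width: 0.0853
gripper_force: 0.0
clock: 5.0
tcp_pos: [0.6069, -0.197, 0.0357]
orientation: [2.17, 2.271, 0.0]
contact_force: [-0.0, 0.9, 4.3]
grip_width: 0.0112
gripper_force: 59.2
```

```bash
python3 -m pendant '{"translation":[[0,0,1],[0,0,2.5],[0,0,4],[-0.5,1.5,4.4],[-1.3,3.3,4.4],[-2.2,5.1,4.4],[-3.1,6.9,4.4],[-4,8.7,4.4],[-4.9,10.5,4.4],[-5.8,12.3,4.4],[-6.5,14,4.4],[-6.76,14.83,4.4]],"delta_rot":[[0,0,0],[0,0,0],[0,0,0],[0,0,0],[0,0,0.2],[0,0,0.4],[0,0,0.6],[0,0,0.8],[0,0,0.94],[0,0,0.94],[0,0,0.94],[0,0,0.94]]}'
python3 -m pendant '{"translation":[[0,0,0],[0,0,0],[0,0,-1],[0,0,-2],[0,0,-2.8],[0,0,-2.8]],"delta_rot":[[0,0,0],[0,0,0],[0,0,0],[0,0,0],[0,0,0],[0,0,0]]}'
python3 - <<'E'
from h import *
o=get_obs();print(o['joints'].round(2),o['tcp_pos'],o['orientation'])
snap('wrist','w2');snap('top','t2')
E
```

```text
clock: 6.5
tcp_pos: [0.4355, 0.176, 0.1448]
orientation: [-2.07, -2.361, 0.002]
contact_force: [0.3, -0.7, -3.6]
grip_width: 0.0112
gripper_force: 59.1
clock: 7.25
tcp_pos: [0.437, 0.1718, 0.0744]
orientation: [-2.078, -2.356, 0.006]
contact_force: [0.4, -0.5, -2.5]
grip_width: 0.011
gripper_force: 59.1
[-0.88  0.41  0.45  2.19 -0.3   0.61 -0.08] [0.43703262 0.17181696 0.07442887] [-2.07804334 -2.35559811  0.00563863]
```

View pics/w2.png

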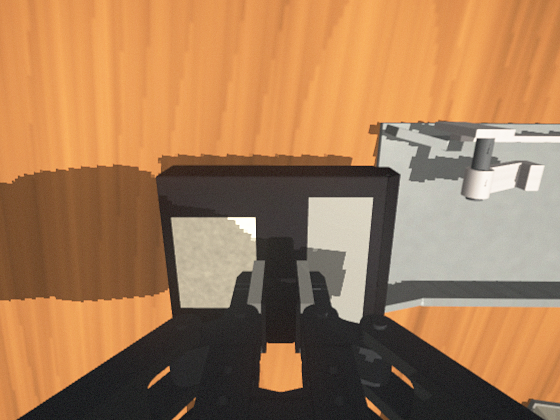

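View pics/t2.png

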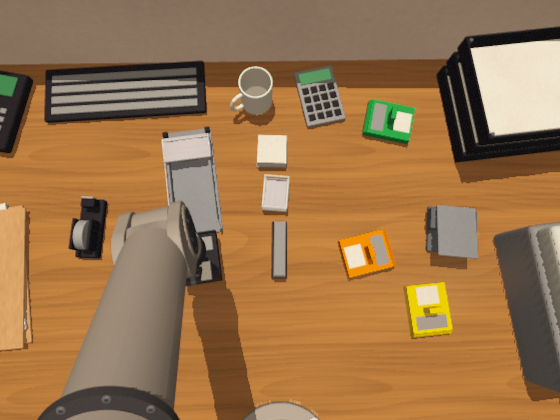

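The wrist view shows the held cartridge with its nose edge at column 390 and its left edge at row 175. The dock mouth is at column 378, with walls at rows 128 and 285 and the catch at (500,178). In the top view the arm covers the cartridge and nothing else has moved.

```bash
python3 - <<'E'
from h import *
im,d,c=load('w2'); P=pts(d,c)
th=np.deg2rad(7.4); ax=np.array([np.cos(th),np.sin(th)]);ay=np.array([-ax[1],ax[0]])
o=np.array([.627,.2]); L=np.stack([(P[...,:2]-o)@ax,(P[...,:2]-o)@ay,P[...,2]],-1)
t=(np.array([.43703,.17182])-o); print('tcp L',t@ax,t@ay)
m=np.zeros(d.shape,bool);m[155:330,150:410]=True;m&=d>0
k=m&(L[...,2]>.055)&(L[...,2]<.075)
q=L[k&(L[...,1]>.005)];print('cart z',np.percentile(q[:,2],[5,50,95]).round(4))
A=np.c_[q[:,:2],np.ones(len(q))];print('plane',np.linalg.lstsq(A,q[:,2],rcond=None)[0].round(4))
def edge(sel,main,sgn,lo,hi,n):
    q=L[sel];xs=[];ys=[]
    for b in np.linspace(lo,hi,16):
        s=q[abs(q[:,main]-b)<.002]
        if len(s)>5: xs.append(b);ys.append((s[:,1-main]*sgn).max()*sgn)
    f=np.polyfit(xs,ys,1);r=np.array(ys)-np.polyval(f,xs);print(n,len(xs),f.round(4),'deg',np.rad2deg(f[0]).round(2),'resid',r.std().round(4))
zt=np.median(q[:,2]);top=k&(abs(L[...,2]-zt)<.006)
edge(top,0,1,-.24,-.15,'cart left');edge(top,1,1,-.02,.035,'cart nose');edge(top,1,-1,-.0,.035,'cart rear')
m2=np.zeros(d.shape,bool);m2[115:310,372:]=True;m2&=d>0
fl=m2&(abs(L[...,2]-.006)<.003)
print('floorz',np.median(L[fl&(abs(L[...,1])<.02)][:,2]))
for s in(1,-1):
    w=m2&(abs(L[...,2]-.028)<.003)&(abs(L[...,1]-s*.05)<.009)&(L[...,0]>-.098)
    print('wall',s,w.sum(),L[w][:,0].min(),L[w][:,0].max())
    if w.sum()>30:
        q=L[w];print(np.polyfit(q[:,0],q[:,1],1).round(4),np.percentile(q[:,1],[3,50,97]).round(4))
E
```

```text
tcp L -0.19201723062947143 -0.00347799387411589
cart z [0.06   0.0648 0.066 ]
plane [-0.0134 -0.0539  0.0632]
cart left 16 [-0.0064  0.0423] deg -0.37 resid 0.0001
cart nose 16 [ 0.0006 -0.1362] deg 0.04 resid 0.0002
cart rear 16 [ 0.0016 -0.2484] deg 0.09 resid 0.0001
floorz 0.005940376516757282
wall 1 1027 -0.0979575734202976 -0.03601756128391475
[-0.0303  0.0486] [0.0419 0.0507 0.0572]
wall -1 1412 -0.09787045617829733 -0.010608405395753358
[-0.0119 -0.0491] [-0.0521 -0.0482 -0.0456]
```

```bash
python3 - <<'E'
from h import *
th=np.deg2rad(7.4); ax=np.array([np.cos(th),np.sin(th)]);ay=np.array([-ax[1],ax[0]])
o=np.array([.627,.2])
for f,lo,hi in(('w0',-.09,.035),('t1',-.09,.035),('w2',-.09,-.02)):
    im,d,c=load(f);P=pts(d,c);L=np.stack([(P[...,:2]-o)@ax,(P[...,:2]-o)@ay,P[...,2]],-1);L[d<=0]=9
    for s in(1,-1):
        xs=[];a=[];b=[]
        for x in np.linspace(lo if s<0 else max(lo,-.045),hi,20):
            k=(abs(L[...,0]-x)<.003)&(abs(L[...,2]-.027)<.004)&(abs(L[...,1]-s*.05)<.0085)
            if k.sum()>3: xs.append(x);y=L[k][:,1]*s;a.append(s*y.min());b.append(s*y.max())
        if len(xs)>4: print(f,s,len(xs),'inner',np.polyfit(xs,a,1).round(4),'med',np.median(a).round(4),'outer',np.polyfit(xs,b,1).round(4),np.median(b).round(4))
E
```

```text
w0 1 20 inner [-0.0082  0.0476] med 0.0478 outer [0.0015 0.0535] 0.0527
w0 -1 20 inner [-0.0123 -0.0467] med -0.0464 outer [-0.0129 -0.0527] -0.052
t1 1 20 inner [-0.013   0.0469] med 0.0468 outer [-0.0108  0.0533] 0.0532
t1 -1 20 inner [-0.0104 -0.0478] med -0.0476 outer [-0.0095 -0.0527] -0.0524
w2 1 9 inner [-0.0535  0.0456] med 0.0476 outer [-0.442   0.0384] 0.0571
w2 -1 20 inner [-0.0113 -0.0461] med -0.0454 outer [-0.0048 -0.0527] -0.0524
```

```bash
python3 -m pendant '{"translation":[[-0.02,0.15,-0.4],[-0.02,0.15,-0.8],[-0.02,0.15,-1.16],[-0.02,0.15,-1.16],[-0.02,0.15,-1.16]],"delta_rot":[[0,0,-0.09],[0,0,-0.09],[0,0,-0.09],[0,0,-0.09],[0,0,-0.09]]}'
cat > m.py <<'E'
from h import *
import sys
f=sys.argv[1]
ob=get_obs();im,d,c=snap('wrist',f);P=pts(d,c)
th=np.deg2rad(6.75); ax=np.array([np.cos(th),np.sin(th)]);ay=np.array([-ax[1],ax[0]]);o=np.array([.627,.2003])
L=np.stack([(P[...,:2]-o)@ax,(P[...,:2]-o)@ay,P[...,2]],-1);L[d<=0]=9
t=ob['tcp_pos'][:2]-o;tx,ty=t@ax,t@ay;rv=ob['orientation']
print('tcp dock',np.round([tx,ty,ob['tcp_pos'][2]],4),'yaw-dock',round((2*np.rad2deg(np.arctan2(rv[1],rv[0]))-90)%180-6.75,2),'F dock',np.round([ob['contact_force'][:2]@ax,ob['contact_force'][:2]@ay,ob['contact_force'][2]],1))
zt=ob['tcp_pos'][2]-.010
k=(abs(L[...,0]-tx)<.06)&(L[...,1]<ty+.05)&(L[...,1]>ty+.018)&(abs(L[...,2]-zt)<.005)
q=L[k&(abs(L[...,0]-tx)<.042)&(L[...,1]<ty+.036)];A=np.c_[q[:,:2]-[tx,ty],np.ones(len(q))];s=np.linalg.lstsq(A,q[:,2],rcond=None)[0]
print('top plane slopes(rad)',s[:2].round(3),'z at tab',s[2].round(4))
q=L[k];xs=np.linspace(tx-.045,tx+.035,16);e=[q[abs(q[:,0]-x)<.003][:,1].max() for x in xs];p=np.polyfit(xs,e,1)
print('left edge y at tab',np.polyval(p,tx).round(4),'-> centre y',(np.polyval(p,tx)-.045).round(4),'yaw',np.rad2deg(p[0]).round(2),'rear x+57.5:',(np.percentile(q[:,0],.3)+.0575).round(4))
E
python3 m.py w3
```

```text
clock: 7.98
tcp_pos: [0.4374, 0.1774, 0.0466]
orientation: [2.085, 2.35, -0.0]
contact_force: [-0.4, -0.5, -3.4]
grip_width: 0.0111
gripper_force: 59.0
tcp dock [-0.191  -0.0004  0.0466] yaw-dock 0.08 F dock [-0.5 -0.5 -3.4]
top plane slopes(rad) [ 0.004 -0.016] z at tab 0.0375
left edge y at tab 0.0467 -> centre y 0.0017 yaw -0.02 rear x+57.5: -0.1894
```

```bash
python3 -m pendant '{"translation":[[0,-0.06,-0.1],[0.2,-0.04,-0.12],[0.4,-0.01,-0.12],[0.6,0.01,-0.12],[0.8,0.03,-0.12],[1,0.06,-0.12],[1.2,0.08,-0.12],[1.4,0.1,-0.12],[1.59,0.13,-0.12],[1.59,0.13,-0.12]],"delta_rot":[[0,0,0],[0,0,0],[0,0,0],[0,0,0],[0,0,0],[0,0,0],[0,0,0],[0,0,0],[0,0,0],[0,0,0]]}'; python3 m.py w4
```

```text
clock: 9.28
tcp_pos: [0.4775, 0.1809, 0.0436]
orientation: [2.085, 2.35, 0.001]
contact_force: [0.5, 0.1, -3.9]
grip_width: 0.0109
gripper_force: 59.1
tcp dock [-0.1508 -0.0017  0.0436] yaw-dock 0.09 F dock [ 0.5  0.1 -3.9]
top plane slopes(rad) [ 0.005 -0.016] z at tab 0.0345
left edge y at tab 0.0454 -> centre y 0.0004 yaw -0.06 rear x+57.5: -0.1492
```

```bash
python3 -m pendant '{"translation":[[0,0,-0.04],[0,0,-0.08],[0,0,-0.1],[0,0,-0.1]],"delta_rot":[[0,0,0],[0,0,0],[0,0,0],[0,0,0]]}'; python3 -m pendant '{"translation":[[0.1,0.01,0],[0.2,0.02,0],[0.3,0.035,0],[0.4,0.045,0],[0.5,0.06,0],[0.6,0.07,0],[0.6,0.07,0]],"delta_rot":[[0,0,0],[0,0,0],[0,0,0],[0,0,0],[0,0,0],[0,0,0],[0,0,0]]}'
```

```text
clock: 9.82
tcp_pos: [0.4767, 0.1808, 0.0416]
orientation: [-2.084, -2.349, 0.0]
contact_force: [-3.4, -0.7, 6.4]
grip_width: 0.0114
gripper_force: 60.6
clock: 10.7
tcp_pos: [0.4916, 0.1827, 0.0417]
orientation: [-2.084, -2.349, 0.0]
contact_force: [-2.7, -0.6, 7.2]
grip_width: 0.0112
gripper_force: 60.7
```

```bash
python3 -m pendant '{"translation":[[0.15,0.02,0.01],[0.3,0.035,0.012],[0.45,0.055,0.012],[0.6,0.07,0.012],[0.75,0.09,0.012],[0.9,0.106,0.012],[1.05,0.124,0.012],[1.2,0.142,0.012],[1.35,0.16,0.012],[1.5,0.177,0.012],[1.5,0.177,0.012]],"delta_rot":[[0,0,0],[0,0,0],[0,0,0],[0,0,0],[0,0,0],[0,0,0],[0,0,0],[0,0,0],[0,0,0],[0,0,0],[0,0,0]]}'; python3 m.py w5
```

```text
clock: 12.08
tcp_pos: [0.5298, 0.1871, 0.0417]
orientation: [-2.085, -2.35, -0.001]
contact_force: [-2.7, -0.1, 5.6]
grip_width: 0.0109
gripper_force: 60.5
tcp dock [-0.0981 -0.0017  0.0417] yaw-dock 0.1 F dock [-2.7  0.3  5.6]
top plane slopes(rad) [-0.    -0.033] z at tab 0.033
left edge y at tab 0.0452 -> centre y 0.0002 yaw 0.43 rear x+57.5: -0.0966
```

View pics/w5.png

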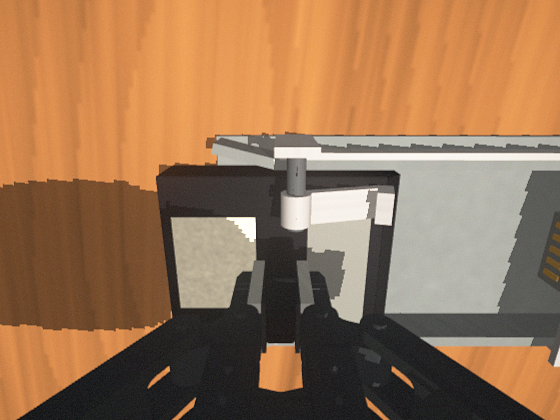

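The cartridge is in the channel with the catch lifted onto its top at (340,205). The fingers are clear of it, so I'm continuing up to just before the block.

```bash
python3 -m pendant '{"translation":[[0.25,0.03,0],[0.5,0.06,0],[0.75,0.09,0],[1,0.118,0],[1.25,0.148,0],[1.5,0.177,0],[1.75,0.207,0],[2,0.236,0],[2.2,0.26,0],[2.4,0.284,0],[2.6,0.307,0],[2.6,0.307,0]],"delta_rot":[[0,0,0],[0,0,0],[0,0,0],[0,0,0],[0,0,0],[0,0,0],[0,0,0],[0,0,0],[0,0,0],[0,0,0],[0,0,0],[0,0,0]]}'; python3 m.py w6
```

```text
clock: 13.62
tcp_pos: [0.5951, 0.1947, 0.0417]
orientation: [2.085, 2.35, 0.001]
contact_force: [-1.6, 0.4, 4.5]
grip_width: 0.0112
gripper_force: 60.4
tcp dock [-0.0323 -0.0018  0.0417] yaw-dock 0.09 F dock [-1.5  0.6  4.5]
top plane slopes(rad) [ 0.002 -0.008] z at tab 0.0325
left edge y at tab 0.0482 -> centre y 0.0032 yaw 0.02 rear x+57.5: -0.0307
```

Sliding drag is about 1.5–2.7 N. From here I feel for the block in small steps.

```bash
python3 -m pendant '{"translation":[[0.15,0.018,0],[0.3,0.035,0],[0.45,0.053,0],[0.6,0.07,0],[0.75,0.089,0],[0.75,0.089,0]],"delta_rot":[[0,0,0],[0,0,0],[0,0,0],[0,0,0],[0,0,0],[0,0,0]]}'
for i in 1; do python3 -m pendant '{"translation":[[0.1,0.012,0],[0.2,0.024,0],[0.3,0.035,0],[0.3,0.035,0]],"delta_rot":[[0,0,0],[0,0,0],[0,0,0],[0,0,0]]}'; done
python3 -m pendant '{"translation":[[0.1,0.012,0],[0.16,0.019,0],[0.16,0.019,0]],"delta_rot":[[0,0,0],[0,0,0],[0,0,0]]}'
```

```text
clock: 14.42
tcp_pos: [0.6132, 0.1969, 0.0417]
orientation: [-2.085, -2.35, -0.0]
contact_force: [-4.6, -0.3, 6.6]
grip_width: 0.0109
gripper_force: 60.8
clock: 14.92
tcp_pos: [0.6205, 0.1978, 0.0417]
orientation: [-2.084, -2.35, 0.0]
contact_force: [-3.1, -0.5, 7.3]
grip_width: 0.0112
gripper_force: 60.9
clock: 15.3
tcp_pos: [0.6234, 0.1982, 0.0417]
orientation: [-2.083, -2.349, 0.003]
contact_force: [-7.4, -1.1, 10.6]
grip_width: 0.0112
gripper_force: 61.4
```

```bash
for i in 1 2 3; do python3 -m pendant '{"translation":[[0.06,0.007,0.003],[0.12,0.014,0.006],[0.12,0.014,0.006]],"delta_rot":[[0,0,0],[0,0,0],[0,0,0]]}' | egrep 'tcp|contact'; done
```

```text
tcp_pos: [0.6261, 0.1985, 0.0417]
contact_force: [-8.3, -0.7, 10.3]
tcp_pos: [0.6289, 0.1988, 0.0418]
contact_force: [-9.2, -0.8, 10.1]
tcp_pos: [0.6316, 0.1991, 0.0418]
contact_force: [-9.6, -0.3, 11.0]
```

```bash
for i in 1 2 ; do python3 -m pendant '{"translation":[[0.05,0.006,0.003],[0.1,0.012,0.006],[0.1,0.012,0.006]],"delta_rot":[[0,0,0],[0,0,0],[0,0,0]]}' | egrep 'tcp|contact'; done
cat > k.py <<'E'
from h import *
import sys
im,d,c=snap('wrist',sys.argv[1]);P=pts(d,c)
th=np.deg2rad(6.75); ax=np.array([np.cos(th),np.sin(th)]);ay=np.array([-ax[1],ax[0]]);o=np.array([.627,.2003])
L=np.stack([(P[...,:2]-o)@ax,(P[...,:2]-o)@ay,P[...,2]],-1);L[d<=0]=9
for x in np.arange(-.095,-.035,.006):
    k=(abs(L[...,0]-x)<.003)&(abs(L[...,1]-.034)<.008)&(L[...,2]<.1)
    if k.any(): print(round(x,3),np.percentile(L[k][:,2],[10,50,90]).round(4))
E
python3 k.py c1; python3 m.py w7
```

```text
tcp_pos: [0.6339, 0.1994, 0.0418]
contact_force: [-9.8, -2.1, 10.3]
tcp_pos: [0.6362, 0.1997, 0.0418]
contact_force: [-9.7, -0.7, 10.0]
-0.095 [0.0055 0.0071 0.0521]
-0.089 [0.006  0.0514 0.0527]
-0.083 [0.006  0.0455 0.0499]
-0.077 [0.0059 0.0431 0.0445]
-0.071 [0.0058 0.0414 0.0427]
-0.065 [0.0059 0.0396 0.0411]
-0.059 [0.0058 0.0382 0.0397]
-0.053 [0.0356 0.045  0.046 ]
-0.047 [0.0321 0.0384 0.0451]
-0.041 [0.0314 0.0321 0.0329]
tcp dock [ 0.009  -0.0017  0.0418] yaw-dock 0.11 F dock [-10.6   0.8   8.3]
top plane slopes(rad) [ 0.003 -0.016] z at tab 0.0328
left edge y at tab 0.0482 -> centre y 0.0032 yaw 0.0 rear x+57.5: 0.01
```

The catch is still up (tooth at about 45 mm), and the cartridge's rear is just under the tooth. I'm making finer steps.

```bash
for i in 1 2 ; do python3 -m pendant '{"translation":[[0.03,0.0035,0.003],[0.06,0.007,0.006],[0.06,0.007,0.006]],"delta_rot":[[0,0,0],[0,0,0],[0,0,0]]}' | egrep 'tcp|contact'; done;python3 k.py c2
```

```text
tcp_pos: [0.6375, 0.1998, 0.0419]
contact_force: [-10.4, -1.1, 9.8]
tcp_pos: [0.6388, 0.2, 0.0419]
contact_force: [-10.9, -1.0, 8.6]
-0.095 [0.0055 0.047  0.0522]
-0.089 [0.006  0.0514 0.0528]
-0.083 [0.0064 0.0437 0.0496]
-0.077 [0.006  0.0394 0.0413]
-0.071 [0.0062 0.0358 0.0378]
-0.065 [0.0062 0.0323 0.0344]
-0.059 [0.0055 0.0301 0.036 ]
-0.053 [0.0067 0.0332 0.0365]
-0.047 [0.0314 0.032  0.0328]
-0.041 [0.0315 0.0323 0.0331]
```

The catch has dropped: its tooth top went from 46 to 36 mm, down behind the rear end. I'm easing back onto it.

```bash
for i in 1 2 3; do python3 -m pendant '{"translation":[[-0.04,-0.005,0.006],[-0.08,-0.01,0.012],[-0.08,-0.01,0.012]],"delta_rot":[[0,0,0],[0,0,0],[0,0,0]]}' | egrep 'tcp|contact'; done;python3 k.py c3;python3 m.py w8
```

```text
tcp_pos: [0.6377, 0.1998, 0.0419]
contact_force: [-6.3, -0.7, 4.1]
tcp_pos: [0.6355, 0.1995, 0.0419]
contact_force: [-6.3, 0.4, 1.9]
tcp_pos: [0.6334, 0.1993, 0.042]
contact_force: [-5.9, -0.6, -0.1]
-0.095 [0.0054 0.0469 0.0522]
-0.089 [0.006  0.0514 0.0527]
-0.083 [0.0065 0.0439 0.0497]
-0.077 [0.0062 0.0392 0.0413]
-0.071 [0.0061 0.0356 0.0376]
-0.065 [0.0062 0.0323 0.0341]
-0.059 [0.0061 0.0307 0.0361]
-0.053 [0.0315 0.0356 0.0366]
-0.047 [0.0317 0.0325 0.0333]
-0.041 [0.0316 0.0323 0.0331]
tcp dock [ 0.0062 -0.0018  0.042 ] yaw-dock 0.12 F dock [-6.5  0.4  1.5]
top plane slopes(rad) [ 0.    -0.014] z at tab 0.0328
left edge y at tab 0.0482 -> centre y 0.0032 yaw -0.03 rear x+57.5: 0.0043
```

View pics/w8.png

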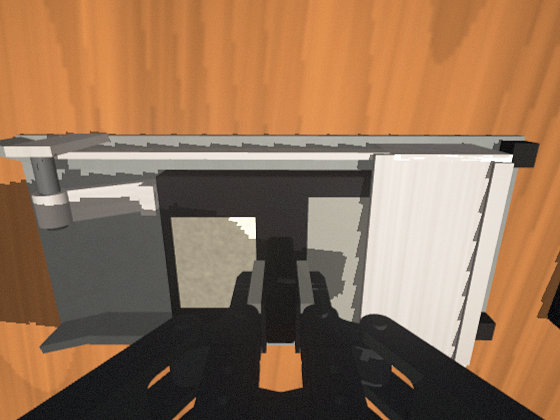

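The catch's tooth now sits behind the rear edge at (155,195), and the nose is under the hood. I'm easing back until the catch takes the load.

```bash
for i in 1 2 3; do python3 -m pendant '{"translation":[[-0.03,-0.0035,0],[-0.03,-0.0035,0]],"delta_rot":[[0,0,0],[0,0,0]]}' | egrep 'tcp|contact'; done
```

```text
tcp_pos: [0.6333, 0.1993, 0.0421]
contact_force: [-5.0, -0.5, -3.3]
tcp_pos: [0.6333, 0.1993, 0.0423]
contact_force: [-4.0, 1.5, -9.1]
tcp_pos: [0.6336, 0.1992, 0.0432]
contact_force: [-1.5, 0.9, -9.4]
```

```bash
python3 -m pendant '{"translation":[[0,0,-0.03],[0,0,-0.06],[0,0,-0.06]],"delta_rot":[[0,0,0],[0,0,0],[0,0,0]]}'|egrep 'tcp|contact'
python3 m.py w9
python3 -m pendant '{"translation":[[0,0,0],[0,0,0],[0,0,0],[0,0,0]],"delta_rot":[[0,0,0],[0,0,0],[0,0,0],[0,0,0]]}' 0.32 20; python3 k.py c4
```

```text
tcp_pos: [0.6335, 0.199, 0.0427]
contact_force: [-6.0, 0.7, -0.1]
tcp dock [ 0.0063 -0.0021  0.0427] yaw-dock 0.09 F dock [-5.9  1.4 -0.1]
top plane slopes(rad) [ 0.004 -0.012] z at tab 0.0335
left edge y at tab 0.0478 -> centre y 0.0028 yaw 0.02 rear x+57.5: 0.0044
clock: 20.98
tcp_pos: [0.634, 0.1992, 0.0421]
orientation: [2.085, 2.35, 0.001]
contact_force: [-0.3, 1.3, 0.3]
grip_width: 0.0273
gripper_force: 0.0
-0.095 [0.0054 0.0465 0.0521]
-0.089 [0.0061 0.0514 0.0528]
-0.083 [0.0065 0.0438 0.0498]
-0.077 [0.006  0.0392 0.0413]
-0.071 [0.0061 0.0357 0.0377]
-0.065 [0.0062 0.0321 0.0342]
-0.059 [0.0061 0.0303 0.0361]
-0.053 [0.0321 0.0355 0.0365]
-0.047 [0.0321 0.0328 0.0336]
-0.041 [0.032  0.0328 0.0336]
```

Released with the catch down. I'm lifting straight up and checking.

```bash
python3 -m pendant '{"translation":[[0,0,0.4],[0,0,1],[0,0,2],[0,0,3],[0,0,4],[0,0,5],[-1,0,6],[-2,-1,6],[-2,-2,6],[-2,-2,6],[-2,-2,6]],"delta_rot":[[0,0,0],[0,0,0],[0,0,0],[0,0,0],[0,0,0],[0,0,0],[0,0,0],[0,0,0],[0,0,0],[0,0,0],[0,0,0]]}'|egrep 'clock|tcp|contact'
python3 k.py c5; python3 - <<'E'
from h import *
im,d,c=load('c5');P=pts(d,c)
th=np.deg2rad(6.75); ax=np.array([np.cos(th),np.sin(th)]);ay=np.array([-ax[1],ax[0]]);o=np.array([.627,.2003])
L=np.stack([(P[...,:2]-o)@ax,(P[...,:2]-o)@ay,P[...,2]],-1);L[d<=0]=9
for n,z0,z1 in(('top',.028,.035),('tab',.067,.077)):
    k=(abs(L[...,1])<.044)&(abs(L[...,0]-.002)<.06)&(L[...,2]>z0)&(L[...,2]<z1)&((L[...,1]<.025)|(L[...,0]>-.04))
    r=cv2.minAreaRect(L[k][:,:2].astype(np.float32));print(n,k.sum(),np.round(r[0],4),np.round(r[1],4),r[2],np.median(L[k][:,2]))
E
```

```text
clock: 22.4
tcp_pos: [0.5839, 0.1502, 0.1925]
contact_force: [-0.1, 0.8, 0.3]
-0.095 [0.0489 0.0511 0.0525]
-0.089 [0.0501 0.052  0.0532]
-0.083 [0.0417 0.0438 0.05  ]
-0.077 [0.0384 0.0399 0.0414]
-0.071 [0.0343 0.0363 0.0378]
-0.065 [0.0307 0.0325 0.0347]
-0.059 [0.0282 0.0303 0.0359]
-0.053 [0.0324 0.0358 0.0369]
-0.047 [0.0319 0.0329 0.0337]
-0.041 [0.0321 0.033  0.0339]
top 10287 [-0.001  -0.0002] [0.0994 0.0875] 0.020046154037117958 0.03275620231385001
tab 648 [ 0.0066 -0.0007] [0.0299 0.012 ] 89.63072967529297 0.07229165504561533
```

View pics/c5.png

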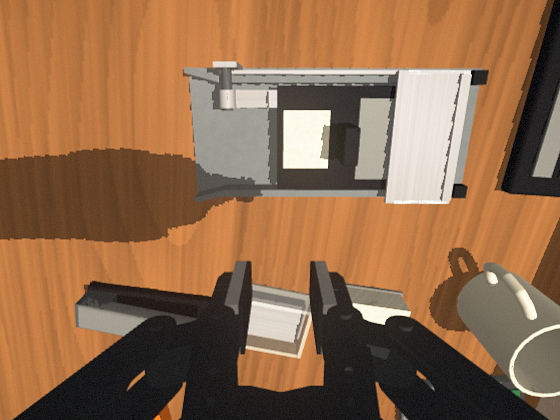

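The cartridge sits in the bay at about x +6.6 mm, y −0.7 mm, level and in line. The catch is down behind its rear at (272,97), and the robot is clear.

```bash
python3 -c "
from bench import hand_in;print(hand_in())"
```

```text
the job is handed in; nothing more can be done
None
```

The cartridge is docked and locked in the bay with the catch down behind its rear end, the robot is clear of everything, and the job is handed in; no verdict came back.

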